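# Clamp a T-bracket on the magnetic block

## Robot

A 6-joint arm with a two-finger parallel gripper is mounted at the origin on the work surface. World frame = base frame: x ahead of the robot, y to its left, z up, the work surface at z = 0. Lengths are in m, angles in rad, forces in N, time in s.
With the tool pointing down it reaches from about 0.275 to 0.875 m from the base axis. Payload 12.5 kg.
Tool frame: the origin (TCP) lies midway between the tips of the shut fingers; the grasp point (between the pads) lies 19 mm behind it; z points along the fingers, y is the line along which they close (so a half turn about z gives the same grasp; the last joint's range is limited). The gripper opens to 85 mm and grips with 20 to 120 N. Pads are 22 mm wide; open, the fingers measure 114 mm over their backs; the gripper's body (76 mm by 85 mm) begins 54 mm behind the grasp point. The pads swing forward as they close: fully open they stand 13 mm farther back than shut.
Start: joints at [1.183, 0.351, 1.652, -0, 1.139, -0.085], TCP at [0.164, 0.525, 0.231] pointing down, gripper open.
Joint ranges: [-2.75, 2.75], [-0.79, 2.1], [0.01, 2.65], [-1.57, 4.71], [0.07, 3.14], [-2.87, 2.87]. Speed limits (rad/s): [2.22, 2.22, 2.79, 3.14, 3.14, 3.14].

## Interface

Orientations are given as a rotation vector (axis times angle).
In Python, from plant import arm gives the robot as it stands.
- The arm moves only by the tool drive_tool, never from a script. Its argument "rows" is a list of rows, each a list of 3 entries, a list of its own where there are three numbers: the shift along the tool's x, y, z in mm, then the turn, a rotation vector about the tool's x, y, z in degrees, then the opening, from 0 (shut) to 1 (fully open). A call has exactly 8 rows; each row shifts and turns the commanded pose from where the row before left it, along the tool's axes as they then stand; what a row does not reach is not made up. A row lasts 1/8 s, in which the tool goes at most 62.5 mm and 10.7 degrees, less where a joint would pass 70% of its speed; a pose out of reach is approached as far as the arm can. A call with a gripper value outside its range is refused whole. The fingers move at their own pace and stop on an object; "squeeze" is the grip in N (left out, the last holds). Time passes only in rows, so rows that do not move let the fingers close, or fill a call up. It gives the time, the measured TCP pose, the force, the opening and the grip force at its end, in the units of the state.
- arm.state(): the state, without advancing time (a new reading comes with each control period).
- arm.read_camera(name): name is "side" or "top" or "wrist"; returns a dict with "image" (400x640x3 uint8, red, green, blue), "camera_matrix" (3x3 intrinsics, pixels), "rvec" (rotation vector, rad) and "tvec" (3), from world to camera coordinates, as OpenCV has them; the wrist camera has in their place "T_tool_cam" (4x4, takes a point from camera to tool coordinates, whose origin is the TCP and whose axes are the flange's). Camera axes: x right, y down, z forward; pixel columns grow to the right and rows downward; lengths in m; the calibration is good to about 2 mm. A picture is of the moment at which its call begins: read the wrist's pose just before it. There is no depth.
- arm.job_done(): hands the job in; it is judged then, once.
Trained networks look in the newest picture that a camera, given by its name, has taken for a name from the list of things; names that differ only in an ending like _2 or _b are one class to them, and where a whole thing is asked for, a point or a joint stands for the part that bears it (a point fixed in the world has none). Each returns a list of dicts, best first, with "conf" (0 to 1); they miss things now and then, are a little off and sometimes report something else, mostly with a low value. They report only what shows in the picture. A call takes as long as a camera call. They do not tell look-alikes from the thing itself.
- arm.outline_of(camera, label): "region" (400x640 bool, what is visible of it) and "bbox" ([left, top, width, height] in pixels, round what is visible of it).
The state is a dict: "time": time; "joint_positions": joint angles; "joint_vel": joint speeds; "tau": joint torques, N m; "ee_pos": TCP position; "tcp_rot": TCP orientation; "wrist_force": force on the tool from outside, world axes, zero at the start; "moment": the same for the moment, N m; "finger_gap": opening from 0.0 (shut) to 1.0 (fully open); "gripper_force": force on a finger pad.
Only numpy, scipy, OpenCV 4.12 (cv2) and the standard library are available. Lean on these libraries where they do the work, as an engineer would, in place of code of your own. Each camera call takes 0.05 s, during which the arm holds its last target. There are 200 camera calls.

## Task

Set the larger of the two steel T-brackets, base down, gently on the bright steel work face of the magnetic clamping block, so that its base lies flush with the edges of that face all round. Then switch the clamp on: turn the block's black knob until its white pointer stands on the white index line, and let go. Leave the smaller bracket where it lies.

Things in the scene. Friction and masses are not known exactly. Their poses are not given: they have to be found in the camera images.
- bracket: the larger dark steel T-bracket, 0.7 kg: a flat base 70 mm (its x) by 120 mm (its y) by 8 mm thick, with an upright rib along the middle of the base, 10 mm thick (x), 70 mm long (y), rising from 8 to 46 mm above the underside. Lies base down on the table. Origin at the centre of the underside, z up. A half turn makes no difference.
- small_bracket: the smaller dark steel T-bracket, not to be used: base 46 mm (x) by 76 mm (y) by 8 mm, rib 10 mm thick, 46 mm long (y), up to 34 mm above the underside. Origin at the centre of the underside.
- block: the magnetic clamping block, fixed to the table: a grey housing 100 mm (x) by 256 mm (y) by 45 mm high, carrying at its +y end the bright work face and at its -y end the knob. Origin at table height under its middle, z up.
- face (a point): centre of the work face's top: a bright steel plate striped with brass, 70 mm (x) by 120 mm (y), standing 10 mm above the housing, its top 55 mm above the table. It lies 55 mm along the block's +y from the block's origin; axes as the block's.
- knob_grip (a point): point on the knob's vertical axis, 73 mm above the table, 70 mm along the block's -y from its origin. The black knob: a 60 mm disc, top 56.5 mm above the table, and across it a grip bar 56 mm long, 16 mm wide, from 56.5 to 86.5 mm above the table. The point turns with the knob: its x axis runs along the bar to the pointer end, which has a white line on top.
- index (a point): middle of the white index line, 4 by 21 mm, on the housing's top beside the knob, 46 mm along the block's -y from the knob's axis; it points at the axis.
- knob (a joint): angle of the knob, 0 to 2.6 rad, growing clockwise seen from above. At 0 the pointer points along the block's +x; at 1.571 it points along the block's -y, on the index line. It starts well short of the line and stays where it is left.
Not all that is in view belongs to the job. Leave any brown or green look-alike of the bracket alone.

How it is judged:
On the way, in this order (a step that is already met when the one before it is completed fails the run):
1. the larger bracket lies flush on the work face, let go, while the knob is still short of the line (x of bracket in the frame of face between -0.006 and 0.006 m and y of bracket in the frame of face between -0.006 and 0.006 m and z of bracket in the frame of face between -0.003 and 0.003 m and angle between the y axis of bracket and the y axis of face, either way round below 0.1 rad and contact force between the fingers and bracket below 0.1 N), for 0.2 s.
2. the knob's pointer stands on the index line (value of joint knob between 1.42 and 1.72 rad), for 0.2 s.
At the end, for the whole second after the job is handed in: The larger bracket rests base down on the work face, centred on it within 6 mm along each side and square within 0.1 rad, at rest; the knob stands within 0.15 rad of the index line (1.42 to 1.72 rad); the smaller bracket is within 30 mm of where it lay (all of step 2 and x of bracket in the frame of face between -0.006 and 0.006 m and y of bracket in the frame of face between -0.006 and 0.006 m and z of bracket in the frame of face between -0.003 and 0.003 m and angle between bracket's own z axis and vertical below 0.05 rad and angle between the y axis of bracket and the y axis of face, either way round below 0.1 rad and linear speed of bracket below 0.02 m/s and distance of small_bracket from where it was at the start of the episode below 0.03 m); the robot touches nothing.
It fails at once if the larger bracket is dropped or slammed on the work face (faster than 0.4 m/s just above it) (linear speed of bracket above 0.4 m/s and horizontal distance between bracket and face below 0.04 m and z of bracket in the frame of face below 0.03 m).
It fails at once if the smaller bracket is moved more than 30 mm (distance of small_bracket from where it was at the start of the episode above 0.03 m).
It also fails if it takes over 48 s, if anything falls off the work surface, if the arm or the gripper's body presses on something with over 40 N, if the wrist force passes 120 N, or if a joint passes its speed limit or range.

## Working session

There is one attempt and no reset: what is moved stays moved. The work goes in short steps, Python scripts to look and compute and a tool call to move; the robot and the scene stay as the last step left them, time stands still between calls to the robot, and variables do not carry over. Pictures are saved under pics/ and viewed, at most 10 in all, crops included, and the job is handed in when it is done.

Besides the shell and the picture viewer there is one more tool, called after "Request:" in YAML: its name, and indented under it one key for each argument. drive_tool: Moves the arm, as the interface text tells. Its arguments: {"type":"object","properties":{"rows":{"type":"array"},"squeeze":{"type":"number"}},"required":["rows"]}

```bash
mkdir -p pics; cat > h.py <<'E'
import numpy as np, cv2
from scipy.spatial.transform import Rotation as R
from plant import arm
def cam(name):
    s=arm.state(); c=arm.read_camera(name); K=np.array(c["camera_matrix"])
    if name=="wrist":
        T=np.eye(4);T[:3,:3]=R.from_rotvec(s["tcp_rot"]).as_matrix();T[:3,3]=s["ee_pos"]
        T=T@np.array(c["T_tool_cam"])
    else:
        W=np.eye(4);W[:3,:3]=R.from_rotvec(np.ravel(c["rvec"])).as_matrix();W[:3,3]=np.ravel(c["tvec"]);T=np.linalg.inv(W)
    return c["image"],K,T
def px2w(p,z,K,T):
    p=np.atleast_2d(np.array(p,float)); d=np.c_[p,np.ones(len(p))]@np.linalg.inv(K).T@T[:3,:3].T
    o=T[:3,3]; return o+d*((z-o[2])/d[:,2])[:,None]
def w2px(X,K,T):
    q=(np.atleast_2d(X)-T[:3,3])@T[:3,:3]@K.T; return q[:,:2]/q[:,2:]
def save(n,im): cv2.imwrite("pics/"+n+".png",im[:,:,::-1])
E
python3 - <<'E'
from h import *
im,K,T=cam("top"); save("top0",im); print(T[:3,3])
for l in ["bracket","small_bracket","block","knob_grip","index","face"]:
    try:
        for d in arm.outline_of("top",l)[:4]:
            r=cv2.minAreaRect(np.argwhere(d["region"])[:,::-1].astype(np.float32))
            w=px2w(cv2.boxPoints(r),0.008,K,T)[:,:2].round(3).tolist()
            print(l,round(d["conf"],2),d["bbox"],np.round(r[0],1),w)
    except Exception as e: print(l,e)
im,K,T=cam("side"); save("side0",im)
print(arm.state())
E
```

```text
[ 0.25201979 -0.14159938  1.20144692]
bracket 0.98 [355.7, 272.5, 42.8, 47.6] [375.7 295.3] [[0.141, -0.241], [0.251, -0.294], [0.22, -0.361], [0.111, -0.307]]
bracket 0.81 [439.8, 191.0, 43.5, 30.0] [459.8 207.2] [[0.405, -0.471], [0.474, -0.49], [0.446, -0.61], [0.377, -0.59]]
bracket 0.78 [369.6, 117.5, 42.7, 23.3] [389.5 128.5] [[0.687, -0.286], [0.688, -0.405], [0.619, -0.404], [0.618, -0.285]]
bracket 0.75 [311.9, 149.9, 47.3, 39.5] [333.1 168.2] [[0.55, -0.114], [0.587, -0.231], [0.517, -0.251], [0.48, -0.135]]
small_bracket 0.79 [393.5, 167.3, 28.2, 21.6] [407.5 176.1] [[0.502, -0.351], [0.547, -0.367], [0.524, -0.437], [0.479, -0.421]]
block 0.66 [186.0, 123.0, 93.9, 48.1] [231.8 147.8] [[0.552, 0.244], [0.664, 0.234], [0.627, -0.031], [0.515, -0.018]]
index 0.72 [244.8, 139.6, 21.5, 19.4] [254.5 148.5] [[0.622, 0.074], [0.622, 0.014], [0.555, 0.011], [0.554, 0.071]]
face 0.73 [181.6, 122.0, 98.1, 51.1] [231.  147.7] [[0.552, 0.249], [0.666, 0.239], [0.628, -0.032], [0.514, -0.018]]
{'time': 0.4, 'joint_positions': array([ 1.18340164e+00,  3.50742777e-01,  1.65192134e+00,  5.34281059e-06,
        1.13909996e+00, -8.45913687e-02]), 'joint_vel': array([-0.00211288,  0.00034693, -0.00107951,  0.00102219,  0.00086659,
        0.00183766]), 'tau': array([-8.90062129e-04, -5.05599189e+01, -2.91374892e+01, -1.99307237e-04,
        1.52444958e-03, -2.36942310e-05]), 'ee_pos': array([0.16395026, 0.52491817, 0.23121994]), 'tcp_rot': array([-4.73823980e-01, -3.10561004e+00,  2.60022978e-04]), 'wrist_force': array([ 1.03663606, -0.00305876,  0.0446201 ]), 'moment': array([-0.01098395,  0.00415899,  0.03762203]), 'gripper_force': 0.0, 'finger_gap': 0.9998170238936827}
```

View pics/top0.png

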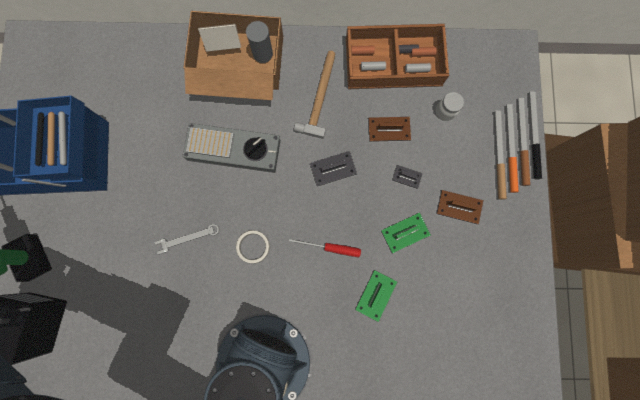

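The top view shows the dark large bracket at (333,168), the small one at (407,176), and the block at (231,148). The face is at the block's left end, the knob at (256,148), and the index line on its right at (272,152).

```bash
cat >> h.py <<'E'
def plan(xyz,yaw,n):
    """rows to reach xyz with tool down and tool y at world yaw (mod pi), n rows"""
    s=arm.state(); M=R.from_rotvec(s["tcp_rot"]).as_matrix(); p=np.array(s["ee_pos"])
    y=M[:3,1]; a=np.arctan2(y[1],y[0]); d=(yaw-a+np.pi/2)%np.pi-np.pi/2
    D=np.array(xyz)-p; A=R.from_matrix(M)
    print("z tilt",M[:3,2].round(4),"world d mm",(D*1000).round(1),"yaw turn tool z",-np.degrees(d).round(2))
    for i in range(n):
        print([ (A.inv().apply(D/n)*1000).round(1).tolist(), [0,0,round(-np.degrees(d)/n,2)] ])
        A=A*R.from_rotvec([0,0,-d/n])
E
python3 - <<'E'
from h import *
im,K,T=cam("wrist"); s=arm.state(); print(np.array(arm.read_camera("wrist")["T_tool_cam"]).round(3),K.round(1))
plan([0.50,0.10,0.33],-0.14,10)
E
```

```text
[[-0.    -0.964 -0.266  0.067]
 [ 1.    -0.001  0.001 -0.   ]
 [-0.001 -0.266  0.964 -0.144]
 [ 0.     0.     0.     1.   ]] [[360.8   0.  317.1]
 [  0.  360.8 204.2]
 [  0.    0.    1. ]]
z tilt [-1.e-04 -1.e-04 -1.e+00] world d mm [ 336.  -425.    98.8] yaw turn tool z 80.68
[[-44.7, -30.5, -9.9], [0, 0, np.float64(8.07)]]
[[-48.6, -24.0, -9.9], [0, 0, np.float64(8.07)]]
[[-51.5, -16.9, -9.9], [0, 0, np.float64(8.07)]]
[[-53.3, -9.5, -9.9], [0, 0, np.float64(8.07)]]
[[-54.1, -1.9, -9.9], [0, 0, np.float64(8.07)]]
[[-53.9, 5.7, -9.9], [0, 0, np.float64(8.07)]]
[[-52.5, 13.2, -9.9], [0, 0, np.float64(8.07)]]
[[-50.2, 20.4, -9.9], [0, 0, np.float64(8.07)]]
[[-46.8, 27.3, -9.9], [0, 0, np.float64(8.07)]]
[[-42.5, 33.6, -9.9], [0, 0, np.float64(8.07)]]
```

Request:
drive_tool:
  rows:
    - [[-45, -31, -10], [0, 0, 8], 1]
    - [[-49, -24, -10], [0, 0, 8], 1]
    - [[-52, -17, -10], [0, 0, 8], 1]
    - [[-53, -10, -10], [0, 0, 8], 1]
    - [[-54, -2, -10], [0, 0, 8], 1]
    - [[-54, 6, -10], [0, 0, 8], 1]
    - [[-53, 13, -10], [0, 0, 8], 1]
    - [[-50, 20, -10], [0, 0, 8], 1]

```text
time: 1.5
ee_pos: [0.4351, 0.183, 0.3118]
tcp_rot: [2.053, 2.378, 0.001]
wrist_force: [0.9, 0.9, 0.1]
finger_gap: 1.0
gripper_force: 0.0
```

Request:
drive_tool:
  rows:
    - [[-45, 30, 0], [0, 0, 8], 1]
    - [[-40, 40, 0], [0, 0, 8], 1]
    - [[0, 20, 0], [0, 0, 0], 1]
    - [[0, 20, 0], [0, 0, 0], 1]
    - [[0, 0, 0], [0, 0, 0], 1]
    - [[0, 0, 0], [0, 0, 0], 1]
    - [[0, 0, 0], [0, 0, 0], 1]
    - [[0, 0, 0], [0, 0, 0], 1]

```text
time: 2.5
ee_pos: [0.5504, 0.1001, 0.3115]
tcp_rot: [2.359, 2.075, 0.0]
wrist_force: [0.2, -0.9, -0.1]
finger_gap: 0.999
gripper_force: 0.0
```

```bash
python3 - <<'E'
from h import *
im,K,T=cam("wrist"); save("w1",im); print(arm.state()["ee_pos"],T[:3,3])
for l,z in [("block",.045),("knob_grip",.0865),("index",.045),("face",.055),("bracket",.008)]:
    for d in arm.outline_of("wrist",l)[:3]:
            r=cv2.minAreaRect(np.argwhere(d["region"])[:,::-1].astype(np.float32))
            print(l,round(d["conf"],2),d["bbox"],px2w(cv2.boxPoints(r),z,K,T)[:,:2].round(3).tolist())
E
```

```text
[0.55051738 0.10006759 0.31147338] [0.558967   0.16605695 0.45513271]
block 0.85 [303.0, 36.6, 90.4, 227.6] [[0.552, 0.237], [0.648, 0.224], [0.63, -0.031], [0.516, -0.016]]
knob_grip 0.63 [318.0, 195.4, 54.6, 57.4] [[0.539, 0.029], [0.557, 0.082], [0.611, 0.062], [0.595, 0.008]]
index 0.85 [298.6, 38.1, 96.5, 223.6] [[0.551, 0.235], [0.648, 0.222], [0.63, -0.031], [0.516, -0.016]]
index 0.66 [289.7, 309.4, 70.6, 58.6] [[0.488, -0.109], [0.547, -0.084], [0.574, -0.169], [0.513, -0.197]]
face 0.89 [298.2, 38.1, 95.7, 225.6] [[0.551, 0.234], [0.646, 0.222], [0.628, -0.026], [0.516, -0.011]]
face 0.24 [319.5, 195.2, 52.1, 54.6] [[0.55, 0.069], [0.607, 0.062], [0.601, -0.004], [0.542, 0.003]]
bracket 0.73 [289.3, 310.6, 72.8, 59.4] [[0.481, -0.134], [0.547, -0.107], [0.576, -0.2], [0.507, -0.23]]
```

View pics/w1.png

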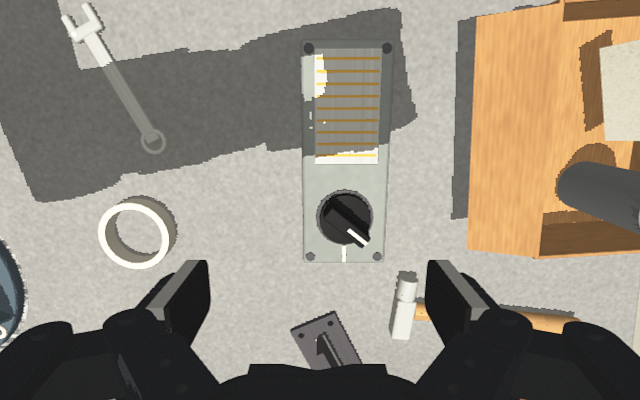

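Wrist view: block at columns 302–393, rows 39–263. The face is about (315,50)–(381,164), the knob at (345,218) with its pointer toward (365,243), and the index line at (344,254). The bracket shows at (325,340).

```bash
cat >> h.py <<'E'
from scipy.optimize import least_squares
def rect(x,y,z): return np.array([[-x,-y,z],[x,-y,z],[x,y,z],[-x,y,z]])/1000.
def pose(q,P): c,s=np.cos(q[2]),np.sin(q[2]); return np.c_[q[0]+c*P[:,0]-s*P[:,1],q[1]+s*P[:,0]+c*P[:,1],P[:,2]]
FACE=rect(35,60,55)+[0,.055,0]; HOUS=rect(50,128,45)
def fit(P,px,q0,K,T):
    r=least_squares(lambda q:(w2px(pose(q,P),K,T)-px).ravel(),q0,loss="soft_l1"); return r.x,r.fun.reshape(-1,2)
E
python3 - <<'E'
from h import *
im=cv2.imread("pics/w1.png")[:,:,::-1]; _,K,T=cam("wrist")
P=np.r_[FACE,HOUS]; px=np.array([[316,164],[380,163.5],[381,50],[315,51],[303,262],[384,262],[393,39],[302,40]],float)
q,f=fit(P,px,[.585,.107,-.14],K,T); print(q.round(4)); print(f.round(1))
o=cv2.resize(np.ascontiguousarray(im[30:270,290:405]),None,fx=2.5,fy=2.5,interpolation=cv2.INTER_CUBIC); a=o.copy()
for M in (FACE,HOUS): cv2.polylines(a,[np.int32(((w2px(pose(q,M),K,T)-[290,30]+.5)*2.5)*16)],True,(255,0,0),1,4,4)
save("c1",np.hstack([o,a]))
E
```

```text
[ 0.5846  0.1023 -0.1257]
[[-0.8  1.8]
 [-2.1  2.1]
 [ 1.7 -0.2]
 [-0.3 -1. ]
 [ 0.5  1.5]
 [ 0.6  1.2]
 [ 2.9 -1.2]
 [-1.7 -1.9]]
```

View pics/c1.png

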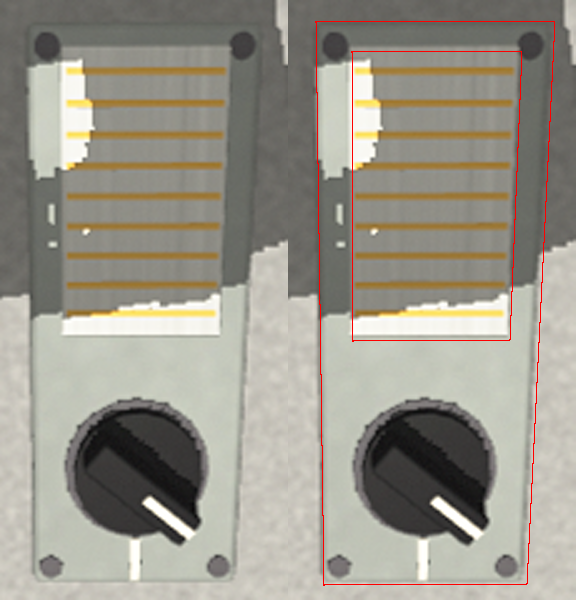

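```bash
python3 - <<'E'
from h import *
_,K,T=cam("wrist")
P=np.r_[FACE,[[0,-.1055,.045],[0,-.1265,.045]],HOUS[:2]]; px=np.array([[62,335],[219,335],[230,46],[62,46],[135,539],[135,580],[35,580],[233,580]])/2.5+[290,30]-.5
q,f=fit(P,px,[.585,.107,-.14],K,T); print(q.round(4)); print(f.round(1))
# pointer: line ends on bar top z .0865
w=px2w(np.array([[146,500],[191,537]])/2.5+[290,30]-.5,.0865,K,T); print(w)
print(pose(q,np.array([[0,-.07,.0865]])))
v=pose(q,np.array([[0,.055,0],[0,-.07,.0865]])); d=w[1]-v[1]; print("face",v[0],"ang",-(np.arctan2(d[1],d[0])-q[2])); d=w[1]-w[0]; print(-(np.arctan2(d[1],d[0])-q[2]))
plan([.505,-.17,.231],.306,8)
E
```

```text
[ 0.5839  0.1045 -0.1265]
[[ 0.   0.4]
 [ 0.   0.3]
 [ 0.5 -0.2]
 [-0.4 -0.1]
 [ 0.  -0.3]
 [-0.3 -0.8]
 [-0.9  0.5]
 [ 1.1  0.3]]
[[0.57604817 0.03356484 0.0865    ]
 [0.59373085 0.0140451  0.0865    ]]
[[0.57507854 0.03503111 0.0865    ]]
face [0.59085341 0.15903173 0.        ] ang 0.7176688204557418
0.7082017653468287
z tilt [-0.e+00 -1.e-04 -1.e+00] world d mm [ -45.8 -269.9  -80.3] yaw turn tool z -24.88
[[-34.2, -1.4, 10.0], [0, 0, np.float64(-3.11)]]
[[-34.1, -3.2, 10.0], [0, 0, np.float64(-3.11)]]
[[-33.8, -5.1, 10.0], [0, 0, np.float64(-3.11)]]
[[-33.5, -6.9, 10.0], [0, 0, np.float64(-3.11)]]
[[-33.1, -8.7, 10.0], [0, 0, np.float64(-3.11)]]
[[-32.6, -10.5, 10.0], [0, 0, np.float64(-3.11)]]
[[-32.0, -12.2, 10.0], [0, 0, np.float64(-3.11)]]
[[-31.3, -13.9, 10.0], [0, 0, np.float64(-3.11)]]
```

Request:
drive_tool:
  rows:
    - [[-34, 0, 10], [0, 0, -3], 1]
    - [[-34, -1, 10], [0, 0, -3], 1]
    - [[-34, -2, 10], [0, 0, -3], 1]
    - [[-34, -4, 10], [0, 0, -3], 1]
    - [[-34, -5, 10], [0, 0, -3], 1]
    - [[-34, -6, 10], [0, 0, -3], 1]
    - [[-34, -8, 10], [0, 0, -3], 1]
    - [[-32, -10, 10], [0, 0, -3], 1]

```text
time: 3.9
ee_pos: [0.5295, -0.174, 0.231]
tcp_rot: [1.874, 2.521, 0.0]
wrist_force: [0.6, -0.1, -0.8]
finger_gap: 1.001
gripper_force: 0.0
```

Request:
drive_tool:
  rows:
    - [[0, 18, 10], [0, 0, -1], 1]
    - [[0, 0, 10], [0, 0, 0], 1]
    - [[0, 0, 10], [0, 0, 0], 1]
    - [[0, 0, 0], [0, 0, 0], 1]
    - [[0, 0, 0], [0, 0, 0], 1]
    - [[0, 0, 0], [0, 0, 0], 1]
    - [[0, 0, 0], [0, 0, 0], 1]
    - [[0, 0, 0], [0, 0, 0], 1]

```text
time: 4.9
ee_pos: [0.5469, -0.1677, 0.2014]
tcp_rot: [1.854, 2.536, 0.0]
wrist_force: [0.0, -0.4, 0.1]
finger_gap: 0.997
gripper_force: 0.0
```

```bash
python3 - <<'E'
from h import *
im,K,T=cam("wrist"); save("w2",im); s=arm.state();print(s["ee_pos"],s["tcp_rot"]); np.savez("w2",K=K,T=T)
for d in arm.outline_of("wrist","bracket")[:3]:
            r=cv2.minAreaRect(np.argwhere(d["region"])[:,::-1].astype(np.float32))
            print(round(d["conf"],2),d["bbox"],px2w(cv2.boxPoints(r),.008,K,T)[:,:2].round(3).tolist())
E
```

```text
[ 0.54688513 -0.16767064  0.20138291] [1.85434581e+00 2.53577191e+00 6.26539021e-05]
0.88 [253.6, 120.2, 84.0, 128.8] [[0.481, -0.136], [0.548, -0.113], [0.589, -0.228], [0.515, -0.253]]
0.74 [318.6, 300.3, 90.6, 66.9] [[0.618, -0.369], [0.613, -0.279], [0.685, -0.281], [0.695, -0.373]]
0.67 [31.2, 261.7, 83.8, 72.7] [[0.294, -0.346], [0.363, -0.304], [0.393, -0.383], [0.321, -0.428]]
```

View pics/w2.png

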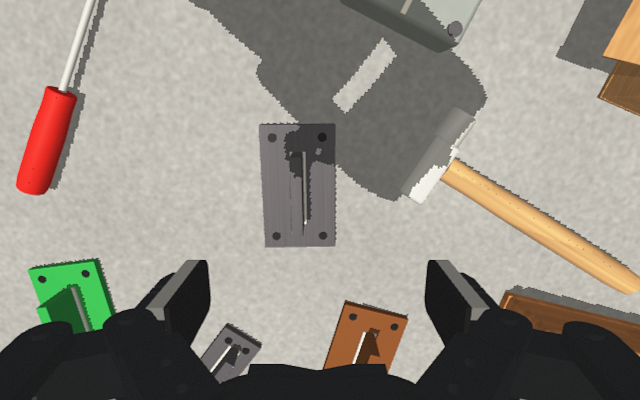

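Wrist view: the bracket base has corners at (259,124), (335,124), (336,246) and (266,247), with its rib upright at column 305. It is well clear of everything else.

```bash
python3 - <<'E'
from h import *
z=np.load("w2.npz");K,T=z["K"],z["T"]
q,f=fit(rect(35,60,8),np.array([[266,247],[336,246],[335.5,124],[259,124]],float),[.533,-.18,.3],K,T)
print(q.round(4),f.round(1).tolist()); im=cv2.imread("pics/w2.png")[:,:,::-1].copy()
for M in (rect(35,60,8),rect(5,35,46)): cv2.polylines(im,[np.int32((w2px(pose(q,M),K,T)-[220,100]+.5)*4*16)],True,(255,0,0),1,4,4) if 0 else None
o=cv2.resize(im[110:260,230:370],None,fx=4,fy=4)
for M in (rect(35,60,8),rect(5,35,46)): cv2.polylines(o,[np.int32((w2px(pose(q,M),K,T)-[230,110]+.5)*64)],True,(255,0,0),1,4,4)
save("c2",o)
plan([q[0],q[1],.014],q[2],4)
E
```

```text
[ 0.5339 -0.1822  0.3218] [[-0.1, 0.1], [-0.2, 0.1], [0.2, -0.7], [0.1, 0.5]]
z tilt [ 1.e-04 -0.e+00 -1.e+00] world d mm [ -13.   -14.6 -187.4] yaw turn tool z -0.79
[[-2.5, -4.2, 46.8], [0, 0, np.float64(-0.2)]]
[[-2.5, -4.2, 46.8], [0, 0, np.float64(-0.2)]]
[[-2.4, -4.2, 46.8], [0, 0, np.float64(-0.2)]]
[[-2.4, -4.2, 46.8], [0, 0, np.float64(-0.2)]]
```

View pics/c2.png

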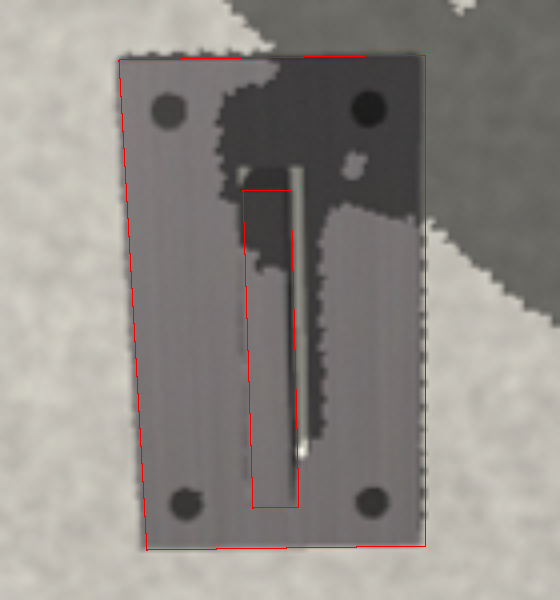

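The overlay matches the base outline and rib. Descend and grip.

Request:
drive_tool:
  rows:
    - [[-3, -4, 45], [0, 0, -0.8], 1]
    - [[-3, -5, 45], [0, 0, 0], 1]
    - [[-2, -4, 40], [0, 0, 0], 1]
    - [[-2, -4, 30], [0, 0, 0], 1]
    - [[0, 0, 17], [0, 0, 0], 1]
    - [[0, 0, 10], [0, 0, 0], 1]
    - [[0, 0, 0], [0, 0, 0], 1]
    - [[0, 0, 0], [0, 0, 0], 0.5]
  squeeze: 60

```text
time: 6.0
ee_pos: [0.5345, -0.1826, 0.0152]
tcp_rot: [1.836, 2.548, 0.0]
wrist_force: [0.1, 0.4, 0.0]
finger_gap: 0.814
gripper_force: 0.0
```

Request:
drive_tool:
  rows:
    - [[0, 0, 0], [0, 0, 0], 0]
    - [[0, 0, 0], [0, 0, 0], 0]
    - [[0, 0, 0], [0, 0, 0], 0]
    - [[0, 0, 0], [0, 0, 0], 0]
    - [[0, 0, 0], [0, 0, 0], 0]
    - [[0, 0, 0], [0, 0, 0], 0]
    - [[0, 0, 0], [0, 0, 0], 0]
    - [[0, 0, 0], [0, 0, 0], 0]

```text
time: 7.0
ee_pos: [0.5337, -0.1825, 0.0146]
tcp_rot: [-1.836, -2.549, 0.0]
wrist_force: [-3.2, -0.2, 5.2]
finger_gap: 0.102
gripper_force: 60.6
```

Request:
drive_tool:
  rows:
    - [[0, 0, -8], [0, 0, 0], 0]
    - [[0, 0, -20], [0, 0, 0], 0]
    - [[0, 0, -30], [0, 0, 0], 0]
    - [[0, 0, -35], [0, 0, 0], 0]
    - [[0, 0, -30], [0, 0, 0], 0]
    - [[0, 0, -12], [0, 0, 0], 0]
    - [[0, 0, 0], [0, 0, 0], 0]
    - [[0, 0, 0], [0, 0, 0], 0]

```text
time: 8.0
ee_pos: [0.5331, -0.1821, 0.1478]
tcp_rot: [-1.835, -2.547, 0.001]
wrist_force: [-0.3, 0.1, -9.5]
finger_gap: 0.11
gripper_force: 59.1
```

```bash
python3 - <<'E'
from h import *
im,K,T=cam("wrist"); save("w3",im); np.savez("w3",K=K,T=T); s=arm.state(); print(s["ee_pos"],s["finger_gap"],s["wrist_force"])
plan([.5909,.1590,.15],-.1265,12)
p=s["ee_pos"]; M=R.from_rotvec(s["tcp_rot"]).as_matrix(); a=np.arctan2(M[1,1],M[0,1]); z=p[2]-.0146
print("expected corners",w2px(pose([p[0],p[1],a],rect(35,60,8)+[0,0,z]),K,T).round(1).tolist())
E
```

```text
[ 0.53319132 -0.18215729  0.1478561 ] 0.10587105371722745 [-0.36235387  0.12487591 -7.89910269]
z tilt [-0.0022  0.001  -1.    ] world d mm [ 57.7 341.2   2.1] yaw turn tool z 25.7
[[25.4, 13.6, -0.2], [0, 0, np.float64(2.14)]]
[[25.9, 12.6, -0.2], [0, 0, np.float64(2.14)]]
[[26.4, 11.6, -0.2], [0, 0, np.float64(2.14)]]
[[26.8, 10.6, -0.2], [0, 0, np.float64(2.14)]]
[[27.2, 9.6, -0.2], [0, 0, np.float64(2.14)]]
[[27.5, 8.6, -0.2], [0, 0, np.float64(2.14)]]
[[27.8, 7.6, -0.2], [0, 0, np.float64(2.14)]]
[[28.1, 6.5, -0.2], [0, 0, np.float64(2.14)]]
[[28.3, 5.5, -0.2], [0, 0, np.float64(2.14)]]
[[28.5, 4.4, -0.2], [0, 0, np.float64(2.14)]]
[[28.6, 3.3, -0.2], [0, 0, np.float64(2.14)]]
[[28.7, 2.3, -0.2], [0, 0, np.float64(2.14)]]
expected corners [[246.4, 371.0], [388.2, 371.0], [403.3, 122.0], [231.1, 122.1]]
```

View pics/w3.png

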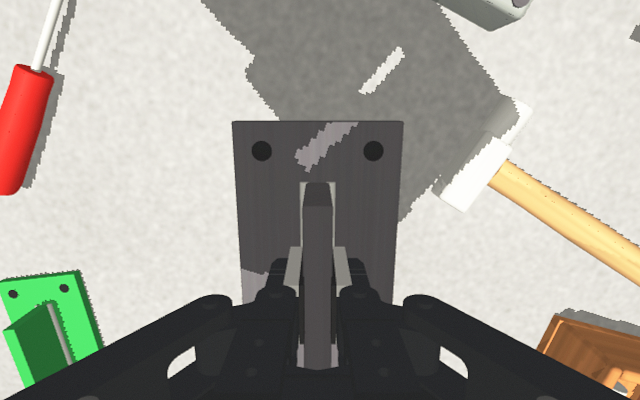

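Wrist view: the bracket is held level, with its far corners at (232,122) and (403,122) exactly where expected, so it has not slipped.

Request:
drive_tool:
  rows:
    - [[20, 11, 0], [0, 0, 2.1], 0]
    - [[26, 13, 0], [0, 0, 2.1], 0]
    - [[28, 12, 0], [0, 0, 2.1], 0]
    - [[30, 12, 0], [0, 0, 2.1], 0]
    - [[30, 11, 0], [0, 0, 2.1], 0]
    - [[30, 9, 0], [0, 0, 2.1], 0]
    - [[30, 8, 0], [0, 0, 2.1], 0]
    - [[30, 7, 0], [0, 0, 2.1], 0]

```text
time: 9.05
ee_pos: [0.5732, 0.055, 0.1482]
tcp_rot: [-2.19, -2.251, 0.002]
wrist_force: [0.4, -0.4, -8.4]
finger_gap: 0.104
gripper_force: 59.0
```

```bash
python3 - <<'E'
from h import *
plan([.5909,.1590,.0746],-.1265,1)
plan([.5909,.1590,.0746],-.1265,4)
E
```

```text
z tilt [-0.0018 -0.     -1.    ] world d mm [ 17.7 104.  -73.6] yaw turn tool z 8.83
[[103.4, 20.7, 73.5], [0, 0, np.float64(8.83)]]
z tilt [-0.0018 -0.     -1.    ] world d mm [ 17.7 104.  -73.6] yaw turn tool z 8.83
[[25.9, 5.2, 18.4], [0, 0, np.float64(2.21)]]
[[26.0, 4.2, 18.4], [0, 0, np.float64(2.21)]]
[[26.2, 3.2, 18.4], [0, 0, np.float64(2.21)]]
[[26.3, 2.2, 18.4], [0, 0, np.float64(2.21)]]
```

Request:
drive_tool:
  rows:
    - [[30, 6, 0], [0, 0, 2.2], 0]
    - [[28, 5, 0], [0, 0, 2.2], 0]
    - [[26, 3, 0], [0, 0, 2.2], 0]
    - [[20, 1, 0], [0, 0, 2.2], 0]
    - [[0, 0, 20], [0, 0, 0], 0]
    - [[0, 0, 25], [0, 0, 0], 0]
    - [[0, 0, 15], [0, 0, 0], 0]
    - [[0, 0, 0], [0, 0, 0], 0]

```text
time: 10.05
ee_pos: [0.5902, 0.1576, 0.0878]
tcp_rot: [-2.355, -2.078, 0.004]
wrist_force: [0.2, 0.3, -7.1]
finger_gap: 0.109
gripper_force: 59.1
```

```bash
python3 - <<'E'
from h import *
im,K,T=cam("wrist"); save("w4",im)
plan([.5909,.1590,.0696],-.1265,1)
print(w2px(pose([.5839,.1045,-.1265],np.r_[FACE,[[0,-.1055,.045],[0,-.1265,.045]],HOUS]),K,T).round(0).tolist())
E
```

```text
z tilt [-7.e-04 -1.e-04 -1.e+00] world d mm [  0.    1.3 -19.5] yaw turn tool z 0.09
[[1.3, -0.1, 19.5], [0, 0, np.float64(0.09)]]
[[256.0, 335.0], [380.0, 336.0], [392.0, 116.0], [244.0, 116.0], [317.0, 458.0], [317.0, 482.0], [244.0, 483.0], [391.0, 484.0], [420.0, 89.0], [217.0, 88.0]]
```

View pics/w4.png

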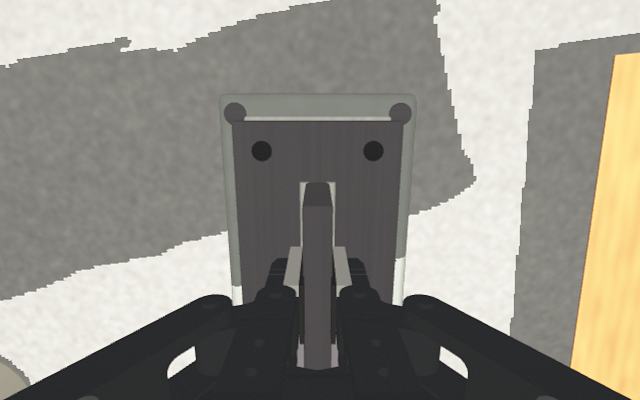

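The face strip shows evenly beyond the far bracket edge (row 118) and is centred on column 318. Lower it gently.

Request:
drive_tool:
  rows:
    - [[1, 0, 6], [0, 0, 0], 0]
    - [[0, 0, 5], [0, 0, 0], 0]
    - [[0, 0, 3], [0, 0, 0], 0]
    - [[0, 0, 2], [0, 0, 0], 0]
    - [[0, 0, 1], [0, 0, 0], 0]
    - [[0, 0, 1], [0, 0, 0], 0]
    - [[0, 0, 0.5], [0, 0, 0], 0]
    - [[0, 0, 0], [0, 0, 0], 0]

```text
time: 11.1
ee_pos: [0.5911, 0.1588, 0.0708]
tcp_rot: [2.356, 2.079, -0.0]
wrist_force: [1.1, -0.3, -8.3]
finger_gap: 0.103
gripper_force: 59.2
```

Request:
drive_tool:
  rows:
    - [[0, 0, 0.5], [0, 0, 0], 0]
    - [[0, 0, 0.5], [0, 0, 0], 0]
    - [[0, 0, 0.5], [0, 0, 0], 0]
    - [[0, 0, 0.5], [0, 0, 0], 0]
    - [[0, 0, 0], [0, 0, 0], 0]
    - [[0, 0, 0], [0, 0, 0], 0]
    - [[0, 0, 0], [0, 0, 0], 0]
    - [[0, 0, 0], [0, 0, 0], 0]

```text
time: 12.1
ee_pos: [0.5911, 0.1588, 0.0696]
tcp_rot: [2.355, 2.079, 0.0]
wrist_force: [-5.1, -1.5, 4.2]
finger_gap: 0.109
gripper_force: 61.0
```

Request:
drive_tool:
  rows:
    - [[0, 0, 0], [0, 0, 0], 0.2]
    - [[0, 0, 0], [0, 0, 0], 0.4]
    - [[0, 0, 0], [0, 0, 0], 0.6]
    - [[0, 0, 0], [0, 0, 0], 0.6]
    - [[0, 0, -10], [0, 0, 0], 0.6]
    - [[0, 0, -30], [0, 0, 0], 0.6]
    - [[0, 0, -50], [0, 0, 0], 0.6]
    - [[0, 0, -50], [0, 0, 0], 0.6]

```text
time: 13.1
ee_pos: [0.5909, 0.1588, 0.211]
tcp_rot: [2.355, 2.079, 0.0]
wrist_force: [0.7, -0.2, 0.7]
finger_gap: 0.601
gripper_force: 0.0
```

Request:
drive_tool:
  rows:
    - [[0, 0, -20], [0, 0, 0], 0.6]
    - [[-20, 0, -20], [0, 0, 0], 0.6]
    - [[-20, 0, 0], [0, 0, 0], 0.6]
    - [[-20, 0, 0], [0, 0, 0], 0.6]
    - [[0, 0, 0], [0, 0, 0], 0.6]
    - [[0, 0, 0], [0, 0, 0], 0.6]
    - [[0, 0, 0], [0, 0, 0], 0.6]
    - [[0, 0, 0], [0, 0, 0], 0.6]

```text
time: 14.1
ee_pos: [0.5836, 0.0996, 0.2486]
tcp_rot: [-2.355, -2.079, 0.0]
wrist_force: [-0.2, -0.1, 0.3]
finger_gap: 0.602
gripper_force: 0.0
```

```bash
python3 - <<'E'
from h import *
im,K,T=cam("wrist"); np.savez("w5",K=K,T=T); s=arm.state(); print(s["ee_pos"],s["joint_positions"])
q=[.5839,.1045,-.1265]
a=im.copy()
for M in (FACE,HOUS,FACE+[0,0,.008]): cv2.polylines(a,[np.int32((w2px(pose(q,M),K,T)+.5)*16)],True,(255,0,0),1,4,4)
x0=220;a=np.hstack([im[:,x0:420],a[:,x0:420]]); save("w5",cv2.resize(a,None,fx=1.5,fy=1.5))
k=pose(q,np.array([[0,-.07,0]]))[0]; print(k)
for yaw in (-.1265-.712+np.pi/2,): plan([k[0],k[1],.12],yaw,1); plan([k[0],k[1],.12],yaw,8)
E
```

```text
[0.5835636  0.09958497 0.24866416] [9.03777413e-02 4.10822093e-01 1.51889289e+00 3.68852132e-05
 1.21204958e+00 2.14621797e-01]
[0.5750686  0.03505933 0.        ]
z tilt [-2.e-04  0.e+00 -1.e+00] world d mm [  -8.5  -64.5 -128.7] yaw turn tool z -49.08
[[-65.1, -0.4, 128.7], [0, 0, np.float64(-49.08)]]
z tilt [-2.e-04  0.e+00 -1.e+00] world d mm [  -8.5  -64.5 -128.7] yaw turn tool z -49.08
[[-8.1, -0.1, 16.1], [0, 0, np.float64(-6.13)]]
[[-8.1, -0.9, 16.1], [0, 0, np.float64(-6.13)]]
[[-7.9, -1.8, 16.1], [0, 0, np.float64(-6.13)]]
[[-7.7, -2.6, 16.1], [0, 0, np.float64(-6.13)]]
[[-7.4, -3.4, 16.1], [0, 0, np.float64(-6.13)]]
[[-7.0, -4.2, 16.1], [0, 0, np.float64(-6.13)]]
[[-6.5, -4.9, 16.1], [0, 0, np.float64(-6.13)]]
[[-5.9, -5.6, 16.1], [0, 0, np.float64(-6.13)]]
```

View pics/w5.png

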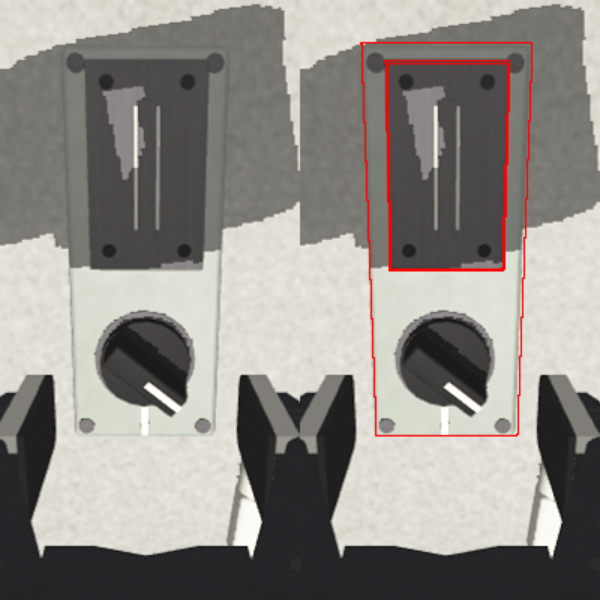

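The bracket sits exactly on the modelled face outline. The knob points at about (163,398) in the crop, short of the index. Now the knob.

Request:
drive_tool:
  rows:
    - [[-8, 0, 12], [0, 0, -6.1], 0.6]
    - [[-8, -1, 12], [0, 0, -6.1], 0.6]
    - [[-8, -2, 12], [0, 0, -6.1], 0.6]
    - [[-8, -3, 12], [0, 0, -6.1], 0.6]
    - [[-7, -3, 12], [0, 0, -6.1], 0.6]
    - [[-7, -4, 12], [0, 0, -6.1], 0.6]
    - [[-6, -5, 12], [0, 0, -6.1], 0.6]
    - [[-6, -6, 12], [0, 0, -6.1], 0.6]

```text
time: 15.15
ee_pos: [0.5743, 0.0351, 0.1524]
tcp_rot: [1.281, 2.869, 0.0]
wrist_force: [0.9, 0.6, -0.7]
finger_gap: 0.601
gripper_force: 0.0
```

```bash
python3 - <<'E'
from h import *
plan([.5751,.0351,.062],-.1265-.712+np.pi/2,1)
E
```

```text
z tilt [ 1.e-04  0.e+00 -1.e+00] world d mm [  0.8  -0.  -90.4] yaw turn tool z -0.08
[[-0.5, 0.6, 90.4], [0, 0, np.float64(-0.08)]]
```

Request:
drive_tool:
  rows:
    - [[-0.5, 0.5, 30], [0, 0, 0], 0.6]
    - [[0, 0, 30], [0, 0, 0], 0.6]
    - [[0, 0, 20], [0, 0, 0], 0.6]
    - [[0, 0, 10], [0, 0, 0], 0.6]
    - [[0, 0, 0], [0, 0, 0], 0.3]
    - [[0, 0, 0], [0, 0, 0], 0]
    - [[0, 0, 0], [0, 0, 0], 0]
    - [[0, 0, 0], [0, 0, 0], 0]
  squeeze: 40

```text
time: 16.15
ee_pos: [0.5752, 0.035, 0.0638]
tcp_rot: [1.286, 2.865, 0.0]
wrist_force: [-5.1, -1.6, 7.0]
finger_gap: 0.183
gripper_force: 42.1
```

Request:
drive_tool:
  rows:
    - [[0, 0, 0], [0, 0, 0], 0]
    - [[0, 0, 0], [0, 0, 0], 0]
    - [[0, 0, 0], [0, 0, 6], 0]
    - [[0, 0, 0], [0, 0, 6], 0]
    - [[0, 0, 0], [0, 0, 6], 0]
    - [[0, 0, 0], [0, 0, 6], 0]
    - [[0, 0, 0], [0, 0, 0], 0]
    - [[0, 0, 0], [0, 0, 0], 0]

```text
time: 17.15
ee_pos: [0.5749, 0.0348, 0.0638]
tcp_rot: [1.854, 2.536, -0.0]
wrist_force: [-5.4, -2.3, 7.9]
finger_gap: 0.177
gripper_force: 42.2
```

Request:
drive_tool:
  rows:
    - [[0, 0, 0], [0, 0, 5], 0]
    - [[0, 0, 0], [0, 0, 6], 0]
    - [[0, 0, 0], [0, 0, 6], 0]
    - [[0, 0, 0], [0, 0, 5], 0]
    - [[0, 0, 0], [0, 0, 3], 0]
    - [[0, 0, 0], [0, 0, 0], 0]
    - [[0, 0, 0], [0, 0, 0], 0]
    - [[0, 0, 0], [0, 0, 0], 0]

```text
time: 18.15
ee_pos: [0.5746, 0.0347, 0.0637]
tcp_rot: [-2.359, -2.074, 0.001]
wrist_force: [-7.2, -3.6, 10.2]
finger_gap: 0.18
gripper_force: 42.5
```

Request:
drive_tool:
  rows:
    - [[0, 0, 0], [0, 0, 0], 0.2]
    - [[0, 0, 0], [0, 0, 0], 0.4]
    - [[0, 0, 0], [0, 0, 0], 0.6]
    - [[0, 0, 0], [0, 0, 0], 0.6]
    - [[0, 0, -10], [0, 0, 0], 0.6]
    - [[0, 0, -40], [0, 0, 0], 0.6]
    - [[0, 0, -50], [0, 0, 0], 0.6]
    - [[0, 0, -50], [0, 0, 0], 0.6]

```text
time: 19.15
ee_pos: [0.5748, 0.0351, 0.2151]
tcp_rot: [2.359, 2.074, 0.001]
wrist_force: [-0.1, -0.9, 0.6]
finger_gap: 0.6
gripper_force: 0.0
```

Request:
drive_tool:
  rows:
    - [[0, 0, -30], [0, 0, 0], 0.6]
    - [[20, 0, 0], [0, 0, 0], 0.6]
    - [[20, 0, 0], [0, 0, 0], 0.6]
    - [[0, 0, 0], [0, 0, 0], 0.6]
    - [[0, 0, 0], [0, 0, 0], 0.6]
    - [[0, 0, 0], [0, 0, 0], 0.6]
    - [[0, 0, 0], [0, 0, 0], 0.6]
    - [[0, 0, 0], [0, 0, 0], 0.6]

```text
time: 20.15
ee_pos: [0.5801, 0.0745, 0.2428]
tcp_rot: [-2.36, -2.074, 0.0]
wrist_force: [0.4, -0.3, 0.2]
finger_gap: 0.6
gripper_force: 0.0
```

```bash
python3 - <<'E'
from h import *
im,K,T=cam("wrist"); print(arm.state()["ee_pos"])
q=[.5839,.1045,-.1265]
a=im.copy()
for M in (FACE,HOUS,FACE+[0,0,.008]): cv2.polylines(a,[np.int32((w2px(pose(q,M),K,T)+.5)*16)],True,(255,0,0),1,4,4)
x0=220;a=np.hstack([im[:,x0:420],a[:,x0:420]]); save("w6",cv2.resize(a,None,fx=1.5,fy=1.5))
E
```

```text
[0.58008958 0.07454298 0.24278386]
```

View pics/w6.png

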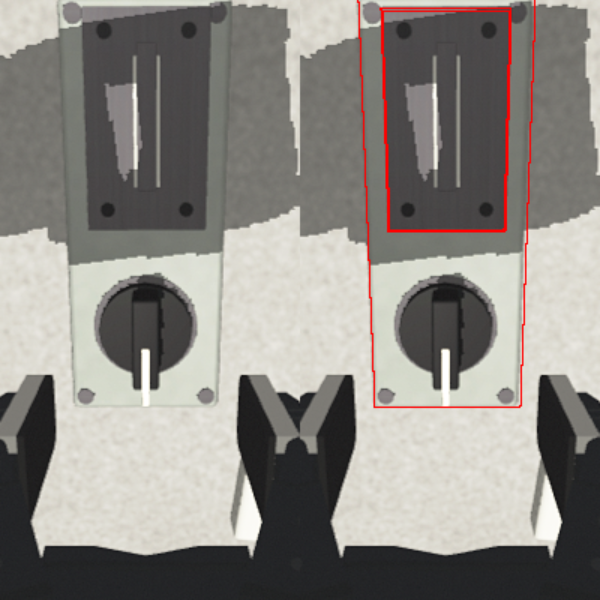

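The pointer (145,375) is in line with the index (145,400), and the bracket is flush within the face outline. Handing in.

```bash
python3 -c "
from plant import arm
print(arm.job_done())"
```

```text
the job is handed in; nothing more can be done
None
```

The larger bracket sits flush on the work face, the knob's pointer is on the index line, the smaller bracket was not touched, and I handed the job in after about 20 s of robot time; no verdict was returned.

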